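# Load and lock the indexing table

### The job

Load every tub, upright, into a nest of its own on the geared round table: the clear guard leaves only the loading station open, so wind the handwheel, two full turns for each next nest, until every tub is under the guard with an empty nest square in the loading station and the red knob back at the red mark. Only then use the mallet, not the gripper itself, to drive the yellow locking plunger fully down, and finally stand the mallet back on its black mat, head-down as you found it. Never tip a tub over, and leave the oil bottle, tape roll and screwdriver alone.

Things in the scene. Friction and masses are not known exactly. Their poses are not given: they have to be found in the camera images.
- machine: indexing machine, fixed: grey base 320 (x) x 340 (y) x 50 mm high, blue gearbox at +y, 55 mm high. Origin on the bench under the disc's axis; x from the loading side to the back, y to the handwheel, z up. A clear guard (underside 132, top 137 mm above the bench, thin posts at its corners) covers x -35 to 165, y -165 to 165 mm; only the nest at x = -100 mm is open from above
- disc: the aluminium disc, 300 mm across, top 62 mm above the bench; it turns about the machine's z through the gear only: one turn of the handwheel turns it 45 degrees in the same sense, so two turns bring the next of its four nests round. Origin on its axis, 10 mm under its top
- nest0 (a point): centre of the floor of nest 1 of 4 (on the disc's top, 100 mm from its axis, 90 degrees apart): an orange frame with inside 84 mm along the radius by 54 mm across it, walls 4 mm thick and 12 mm high, open on top
- nest1 (a point): centre of the floor of nest 2 of 4 (on the disc's top, 100 mm from its axis, 90 degrees apart): an orange frame with inside 84 mm along the radius by 54 mm across it, walls 4 mm thick and 12 mm high, open on top
- nest2 (a point): centre of the floor of nest 3 of 4 (on the disc's top, 100 mm from its axis, 90 degrees apart): an orange frame with inside 84 mm along the radius by 54 mm across it, walls 4 mm thick and 12 mm high, open on top
- nest3 (a point): centre of the floor of nest 4 of 4 (on the disc's top, 100 mm from its axis, 90 degrees apart): an orange frame with inside 84 mm along the radius by 54 mm across it, walls 4 mm thick and 12 mm high, open on top
- load_station (a point): fixed point of the machine, at the height of the nest floors, where a nest's centre stands when the disc is at an index position and that nest is at the loading station (100 mm from the disc's axis towards the machine's -x); the nest's long side then points along the machine's x
- wheel (a joint): handwheel angle, rad, counter-clockwise from above positive, counted over many turns (limits +-90). At 0 and each multiple of 4 pi (two turns) a nest is exactly at the loading station; at the other multiples of 2 pi the disc is halfway between nests. May be wound either way; starts up to 1 rad off 0. Friction holds it; about 5 N at the knob turns it
- wheel_axis (a point): fixed point on the vertical axis of the handwheel, 100 mm above the bench; the wheel is 128 mm across, its rim 66 to 78 mm above the bench
- crank (a point): grip point of the red crank knob, which stands upright on the wheel 50 mm from the wheel's axis: 24 mm in diameter, from 82 to 132 mm above the bench, this point at 112 mm. The knob spins freely on its own pin, so a gripper holding it need not turn as it goes round
- wheel_mark (a point): the small red index mark on the gearbox, on the machine's -x side of the wheel's axis, 73 mm from it, just outside the rim: the knob stands next to it at every full turn
- plunger: yellow cap of the locking plunger, 30 mm across, at the machine's right front corner (125 mm towards the machine's -x and 145 mm towards its -y from the disc's axis), over a dark round boss 38 mm across whose top is 78 mm above the bench. Origin: centre of its underside
- plunger_top (a point): centre of the cap's top face: 106 mm above the bench when up, 84 mm when fully down (22 mm of travel); about 11 to 13 N drives it down and friction holds it where it is left
- tub_a: translucent open tub with brass nuts, 76 (its x) x 46 (its y) x 56 mm high, walls 3 mm, about 0.2 kg (a thin lip at its -x end reaches 2 mm further); origin at the centre of its underside, z up. One of the three tubs may be absent
- tub_b: translucent open tub with steel nuts, 76 (its x) x 46 (its y) x 56 mm high, walls 3 mm, about 0.2 kg (a thin lip at its -x end reaches 2 mm further); origin at the centre of its underside, z up. One of the three tubs may be absent
- tub_c: translucent open tub with copper nuts, 76 (its x) x 46 (its y) x 56 mm high, walls 3 mm, about 0.2 kg (a thin lip at its -x end reaches 2 mm further); origin at the centre of its underside, z up. One of the three tubs may be absent
- mallet: mallet: green cylindrical head 56 mm across, 70 mm high, standing on its striking face; flat-sided wooden handle 24 wide, 26 mm high, level, its axis 35 mm above the face, reaching 165 mm from the head's axis along the mallet's -x. 0.36 kg, mostly head. Origin: centre of the lower striking face; z up. It stands by itself; grip it close to the head
- mallet_grip (a point): point on the mallet's handle axis, 60 mm from the head's axis
- mallet_mat: black rubber mat for the mallet, fixed, 240 (x) x 100 (y) x 4 mm; origin centre of its underside
- mallet_home (a point): point on the mat's top where the head's underside stood at the start, 60 mm towards the mat's +x from its centre
- oil_bottle: bystander: blue bottle 48 mm across, 110 mm high; origin at the centre of its underside
- tape_roll: bystander: yellow ring, 96 mm outside, 76 mm inside, 24 mm high; origin at the centre of its underside
- screwdriver: bystander: a screwdriver lying on the bench; origin on the bench under its middle part

How it is judged (in metres and radians):
On the way, in this order (a step that is already met when the one before it is completed fails the run):
1. every tub sits upright in a nest under the guard, the handwheel is at an index (an empty nest at the loading station), and the plunger is still up ((horizontal distance between tub_a and nest0 below 0.01 m or horizontal distance between tub_a and nest1 below 0.01 m or horizontal distance between tub_a and nest2 below 0.01 m or horizontal distance between tub_a and nest3 below 0.01 m) and z of each of tub_a, tub_b, tub_c in the frame of machine below 0.067 m and angle between each of tub_a, tub_b, tub_c's own z axis and vertical below 0.1 rad and x of each of tub_a, tub_b, tub_c in the frame of machine above -0.02 m and (horizontal distance between tub_b and nest0 below 0.01 m or horizontal distance between tub_b and nest1 below 0.01 m or horizontal distance between tub_b and nest2 below 0.01 m or horizontal distance between tub_b and nest3 below 0.01 m) and (horizontal distance between tub_c and nest0 below 0.01 m or horizontal distance between tub_c and nest1 below 0.01 m or horizontal distance between tub_c and nest2 below 0.01 m or horizontal distance between tub_c and nest3 below 0.01 m) and (value of joint wheel between -50.6155 and -49.9155 rad or value of joint wheel between -38.0491 and -37.3491 rad or value of joint wheel between -25.4827 and -24.7827 rad or value of joint wheel between -12.9164 and -12.2164 rad or value of joint wheel between -0.35 and 0.35 rad or value of joint wheel between 12.2164 and 12.9164 rad or value of joint wheel between 24.7827 and 25.4827 rad or value of joint wheel between 37.3491 and 38.0491 rad or value of joint wheel between 49.9155 and 50.6155 rad) and z of plunger_top in the frame of machine above 0.102 m), for 0.2 s.
2. the plunger is driven down by the mallet (z of plunger_top in the frame of machine below 0.088 m and contact force between mallet and plunger above 1 N).
At the end, for the whole second after the job is handed in: every tub upright in a nest (within 10 mm of its centre) under the guard; handwheel within 0.35 rad of a multiple of two turns; plunger at least 18 mm down; mallet standing on its face, head within 35 mm of its home on the mat; all at rest ((horizontal distance between tub_a and nest0 below 0.01 m or horizontal distance between tub_a and nest1 below 0.01 m or horizontal distance between tub_a and nest2 below 0.01 m or horizontal distance between tub_a and nest3 below 0.01 m) and z of each of tub_a, tub_b, tub_c in the frame of machine below 0.067 m and angle between each of tub_a, tub_b, tub_c's own z axis and vertical below 0.1 rad and x of each of tub_a, tub_b, tub_c in the frame of machine above -0.02 m and (horizontal distance between tub_b and nest0 below 0.01 m or horizontal distance between tub_b and nest1 below 0.01 m or horizontal distance between tub_b and nest2 below 0.01 m or horizontal distance between tub_b and nest3 below 0.01 m) and (horizontal distance between tub_c and nest0 below 0.01 m or horizontal distance between tub_c and nest1 below 0.01 m or horizontal distance between tub_c and nest2 below 0.01 m or horizontal distance between tub_c and nest3 below 0.01 m) and (value of joint wheel between -50.6155 and -49.9155 rad or value of joint wheel between -38.0491 and -37.3491 rad or value of joint wheel between -25.4827 and -24.7827 rad or value of joint wheel between -12.9164 and -12.2164 rad or value of joint wheel between -0.35 and 0.35 rad or value of joint wheel between 12.2164 and 12.9164 rad or value of joint wheel between 24.7827 and 25.4827 rad or value of joint wheel between 37.3491 and 38.0491 rad or value of joint wheel between 49.9155 and 50.6155 rad) and z of plunger_top in the frame of machine below 0.088 m and horizontal distance between mallet and mallet_home below 0.035 m and angle between mallet's own z axis and vertical below 0.12 rad and height (world z) of mallet between 0.001 and 0.01 m and linear speed of each of mallet, tub_a, tub_b, tub_c below 0.02 m/s); the robot touches nothing.
It fails at once if the gripper or arm pushes the plunger itself (contact force between any of the fingers, the arm and plunger above 4 N).
It fails at once if a tub is tipped over (angle between any of tub_a, tub_b, tub_c's own z axis and vertical above 0.9 rad).
It fails at once if a bystander is disturbed (distance of any of oil_bottle, tape_roll, screwdriver from where it was at the start of the episode above 0.03 m or angle between oil_bottle's own z axis and vertical above 0.5 rad).
Of tub_a, tub_b, tub_c only 2 to 3 are there at a start; the rules pass over those that are not, and their reading is None.
At some moment in a run one of tub_a, tub_b, tub_c may be knocked a few centimetres aside while the robot is not near it.
It also fails if it takes over 210 s, if anything falls off the work surface, if the arm or the gripper's body presses on something with over 40 N, if the wrist force passes 120 N, or if a joint passes its speed limit or range.

### The arm

A 7-joint arm with a two-finger parallel gripper is mounted at the origin on the work surface. World frame = base frame: x ahead of the robot, y to its left, z up, the work surface at z = 0. Lengths are in mm, angles in rad, forces in N, time in s.
With the tool pointing down it reaches from about 400 to 875 mm from the base axis. Payload 4.4 kg.
Tool frame: the origin (TCP) lies on the centre line of the jaws, within the pads' length; the fingertips stand 25 mm ahead of it and the grasp point (between the pads) lies 6 mm ahead of it; x points along the fingers, y is the direction in which the jaws open and shut, and the axes are right-handed (so a half turn about x gives the same grasp; the last joint's range is limited). The gripper opens to 85 mm and grips with 20 to 120 N. Pads are 22 mm wide; open, the fingers measure 114 mm over their backs; the gripper's body (76 mm by 85 mm) begins 54 mm behind the grasp point. The pads swing forward as they close: fully open they stand 13 mm farther back than shut.
Start: joints at [1.06, 0.628, 0.038, 1.517, -0.027, 0.996, -0.02], TCP at [279.708, -586.755, 256.313] pointing down, gripper open.
Joint ranges: [-3.06, 3.06], [-0.37, 2.12], [-1.25, 1.32], [0.18, 2.47], [-1.1, 4.24], [0.23, 1.98], [-2.94, 2.94]. Speed limits (rad/s): [2.57, 2.57, 3.14, 3.14, 3.14, 3.14, 3.14].

### API

Orientations are given as [roll, pitch, yaw] about the fixed x, y, z axes, in that order (R = Rz(yaw) Ry(pitch) Rx(roll)).
In Python, from cell import * gives the robot as it stands. The module is installed in compiled form; this text tells all that it offers.
- The arm moves only by the tool jog_arm, never from a script. Its argument "series" is a list of rows, each a list of 3 entries, a list of its own where there are three numbers: the turn, a rotation vector about the tool's x, y, z in degrees, then the shift along the tool's x, y, z in mm, then the gripper's target within -1 to 1 (shut at 1, half-way at 0, fully open at -1). In form: [[[rx, ry, rz], [dx, dy, dz], hand], ...]. A call has 1 to 8 rows; each row shifts and turns the commanded pose from where the row before left it, along the tool's axes as they then stand; what a row does not reach is not made up. A row lasts 1/8 s, in which the tool goes at most 62.5 mm and 10.7 degrees, less where a joint would pass 70% of its speed; a pose out of reach is approached as far as the arm can. A call is refused whole if a number of a shift passes 62.5 or a number of a turn 10.7, either way. A call with a gripper value outside its range is refused whole. The fingers move at their own pace and stop on an object; the grip force is fixed at half the most. Time passes only in rows, so rows that do not move let the fingers close. It gives the time, the measured TCP pose, the force and the opening at its end, in the units of the state.
- read_state(): the state, without advancing time (a new reading comes with each control period).
- get_image(name): name is "scene" or "top" or "wrist"; returns a dict with "img" (420x560x3 uint8, red, green, blue), "range_z" (420x560 float32, mm along the optical axis (not along the pixel's ray), 0 where there is no reading), "fovy" (degrees; the focal length in pixels is half the picture's height over the tangent of half this angle, whatever the lens; pixels are square), "cx", "cy" (the principal point, pixels), "cam_to_world" (4x4, takes a point from camera to world coordinates). Camera axes: x right, y up, looking along -z (the intrinsics and any distortion apply to the point x, -y, -z); pixel columns grow to the right and rows downward; lengths in mm; the calibration is good to about 2 mm. A picture is of the moment at which its call begins.
- finish_job(): hands the job in, once; it reports no verdict.
The state is a dict: "clock": time; "qpos": joint angles; "qd": joint speeds; "tau": joint torques, N m; "eef_pos": TCP position; "tool_rot": TCP orientation; "force": force on the tool from outside, world axes, zero at the start; "torque": the same for the moment, N m; "width": finger opening in mm.
Only numpy, scipy, OpenCV 4.12 (cv2) and the standard library are available. Lean on these libraries where they do the work, as an engineer would, in place of code of your own. Each camera call takes 0.05 s, during which the arm holds its last target. There are 200 camera calls.

## Working session

There is one attempt and no reset: what is moved stays moved. The work goes in short steps, Python scripts to look and compute and a tool call to move; the robot and the scene stay as the last step left them, time stands still between calls to the robot, and variables do not carry over. Pictures are saved under pics/ and viewed, about 12 in all and at most 16, crops included, and the job is handed in when it is done.

Besides the shell and the picture viewer there is one more tool, called after "Call:" as name(argument=value, ...) on one line, values as JSON. jog_arm: Moves the arm, as the interface text tells. Its arguments: {"type":"object","properties":{"series":{"type":"array"}},"required":["series"]}

```bash
mkdir -p pics
cat > h.py <<'E'
from cell import *
import numpy as np, cv2
def save(n,f,crop=None,s=1):
    d=get_image(n); im=d["img"][:,:,::-1]
    if crop: im=im[crop[1]:crop[3],crop[0]:crop[2]]
    cv2.imwrite(f"pics/{f}.png",cv2.resize(im,None,fx=s,fy=s)); return d
def K(d):
    return d["img"].shape[0]/2/np.tan(np.radians(d["fovy"])/2)
def ray(d,u,v):
    f=K(d); T=np.array(d["cam_to_world"]); c=np.array([(u-d["cx"])/f,-(v-d["cy"])/f,-1.0])
    return T[:3,3],T[:3,:3]@c
def onz(d,u,v,z):
    o,r=ray(d,u,v); return o+r*(z-o[2])/r[2]
def pts(d):
    h,w=d["range_z"].shape; u,v=np.meshgrid(np.arange(w),np.arange(h)); f=K(d); z=d["range_z"]
    c=np.stack([(u-d["cx"])/f*z,-(v-d["cy"])/f*z,-z],-1); T=np.array(d["cam_to_world"])
    return c@T[:3,:3].T+T[:3,3]
E
python3 - <<'E'
from h import *
for n in("top","scene"):
    d=save(n,n+"0",s=1.4); print({k:v for k,v in d.items() if k not in("img","range_z")})
print(read_state())
E
```

```text
{'fovy': 56.24584314453944, 'cx': 274.37721233760135, 'cy': 211.8762335250593, 'cam_to_world': array([[ 1.29058210e-02,  9.95741598e-01, -9.12803933e-02,
         4.33743125e+02],
       [-9.99914855e-01,  1.30280635e-02,  7.43452211e-04,
         6.11258488e+00],
       [ 1.92949305e-03,  9.12630263e-02,  9.95824953e-01,
         1.05796076e+03],
       [ 0.00000000e+00,  0.00000000e+00,  0.00000000e+00,
         1.00000000e+00]])}
{'fovy': 48.292897896661465, 'cx': 270.1502684703341, 'cy': 205.73251051064, 'cam_to_world': array([[-5.77169776e-01, -6.89095301e-01,  4.38203966e-01,
         1.16348131e+03],
       [ 8.16542611e-01, -4.94571037e-01,  2.97754353e-01,
         4.45621933e+02],
       [ 1.15418643e-02,  5.29667023e-01,  8.48127131e-01,
         1.36190281e+03],
       [ 0.00000000e+00,  0.00000000e+00,  0.00000000e+00,
         1.00000000e+00]])}
{'clock': 0.1, 'qpos': array([ 1.06020652,  0.62927601,  0.03847761,  1.51822793, -0.02700213,
        0.9962819 , -0.02002241]), 'qd': array([-0.00227079, -0.00388393,  0.00077268, -0.0021621 ,  0.00186975,
        0.00177469,  0.00099882]), 'tau': array([ 3.11626936e-03, -5.64529467e+01,  1.23045053e+00, -1.93972349e+01,
        1.12623084e-02,  5.42037291e-03,  9.63274346e-06]), 'eef_pos': array([ 279.47515151, -586.30581422,  255.47991069]), 'tool_rot': array([-1.55016538,  1.56912202,  2.03616784]), 'force': array([ 0.16496126, -0.40367735, -0.80973616]), 'torque': array([-0.01051058, -0.06606499, -0.02509308]), 'width': 85.21836643476772}
```

View pics/top0.png

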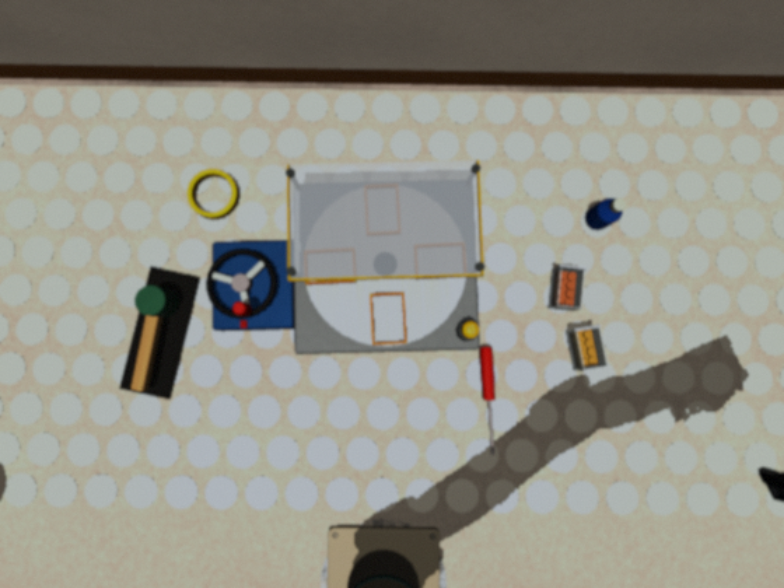

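View pics/scene0.png

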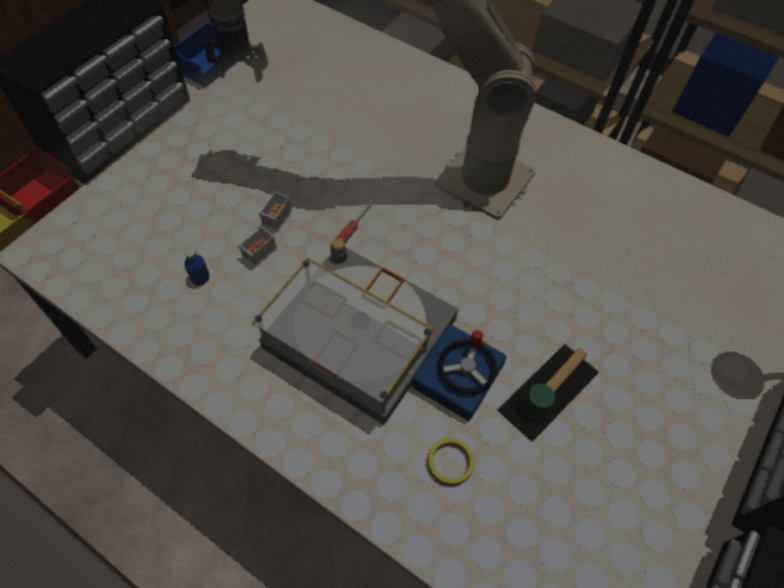

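The top view shows two tubs: copper near (567,287) and brass near (587,347). The mallet head is at (150,300), the wheel at (240,283) with its knob at (240,310), the plunger at (470,329), and the open nest at (388,318). There is no steel tub. Next I measure these.

Run:
```python
from h import *
d=get_image("top"); P=pts(d); im=d["img"]; hsv=cv2.cvtColor(im,cv2.COLOR_RGB2HSV).astype(int)
s=1/1.4
def m(name,box,f):
    x0,y0,x1,y1=[int(a*s) for a in box]; M=np.zeros(hsv.shape[:2],bool); M[y0:y1,x0:x1]=True
    M&=f(hsv[...,0],hsv[...,1],hsv[...,2]); v,u=np.nonzero(M); c=(u.mean(),v.mean()); p=P[M]; p=p[np.isfinite(p).all(1)]
    r=cv2.minAreaRect(np.stack([u,v],1).astype(np.float32)); print(name,M.sum(),np.round(c,1),"med",np.median(p,0).round(1),"zrng",np.percentile(p[:,2],[5,95]).round(0),"rect",np.round(r[0]),np.round(r[1],1),round(r[2],1)); return c,M
sat=lambda lo,hi,S=90,V=40:(lambda h,a,v:(h>=lo)&(h<=hi)&(a>S)&(v>V))
c,M=m("knob",(225,300,258,320),lambda h,a,v:((h<8)|(h>172))&(a>120)); print(onz(d,*c,132))
c,M=m("plunger",(455,315,485,342),sat(18,35)); print(onz(d,*c,106))
c,M=m("green",(130,280,175,320),sat(60,90,80)); print(onz(d,*c,74))
c,M=m("handle",(120,310,165,395),sat(8,25,80)); 
c,M=m("nestopen",(368,288,410,346),sat(2,22,100)); print(onz(d,*c,74))
for n,b in(("copper",(545,255,590,315)),("brass",(562,315,612,375))):
    x0,y0,x1,y1=[int(a*s) for a in b]; c,M=m(n,b,sat(3,30,110))
    Z=P[...,2][y0:y1,x0:x1]; v,u=np.nonzero((Z>48)&(Z<70)); 
    if len(u)>10:
        q=np.array([onz(d,a+x0,b_+y0,56)[:2] for a,b_ in zip(u,v)],np.float32); r=cv2.minAreaRect(q); print(" rim",len(u),r,np.median(Z))
# mat: dark
M=(im.max(2)<45); M[:, :int(115*s)]=0; M[:,int(205*s):]=0; M[:int(262*s)]=0; M[int(402*s):]=0
v,u=np.nonzero(M); q=np.array([onz(d,a,b,4)[:2] for a,b in zip(u,v)],np.float32); print("mat",cv2.minAreaRect(q))
# base corners / wheel
for n,(u,v),z in(("hub",(240,283),90),("baseTL(gearbox/base)",(295,352),50),("baseBR",(478,350),50),("gbBL",(213,329),55),("discctr",(386,263),62)): print(n,onz(d,u*s,v*s,z).round(1),P[int(v*s),int(u*s)].round(1))
```

```text
knob 118 [172.  220.7] med [494.6 248.3 129.6] zrng [ 77. 134.] rect [172. 220.] [ 9. 14.] 90.0
[494.4956733  246.82714027 132.        ]
plunger 149 [335.4 234.9] med [ 466.8 -144.2  104.9] zrng [ 77. 108.] rect [336. 234.] [13. 13.] 90.0
[ 466.89395738 -143.06436008  106.        ]
green 351 [107.3 214.1] med [512.9 424.7  74.2] zrng [71. 77.] rect [107. 214.] [21. 20.] 90.0
[512.76218891 424.7478374   74.        ]
handle 636 [102.8 251.9] med [417.8 440.6  51.7] zrng [ 4. 55.] rect [103. 252.] [11.6 55.9] 11.3
nestopen 135 [275.7 227.5] med [480.6   3.9  73.5] zrng [66. 76.] rect [277. 227.] [36.5 23.9] 87.1
[484.77245624   1.62274304  74.        ]
copper 261 [405.4 205.4] med [ 551.3 -341.6   24.2] zrng [18. 29.] rect [405. 205.] [10.9 24.1] 5.7
 rim 188 ((550.24853515625, -335.70550537109375), (49.080718994140625, 78.69779205322266), 84.33751678466797) 17.357357343318085
brass 266 [419.8 248.2] med [ 438.3 -377.    24.5] zrng [18. 30.] rect [420. 248.] [25.1 10.6] 78.7
 rim 189 ((438.82470703125, -370.89324951171875), (78.33456420898438, 49.55168151855469), 8.86955738067627) 5.297858060938438
mat ((457.4891052246094, 432.981689453125), (94.22115325927734, 232.55935668945312), 78.55152893066406)
hub [543.4 260.8  90. ] [544.5 263.9  82.5]
baseTL(gearbox/base) [422.7 166.5  50. ] [423.2 177.   -3.7]
baseBR [ 430.6 -167.2   50. ] [ 430.4 -174.9   -1.7]
gbBL [462.4 316.   55. ] [4.640e+02 3.333e+02 4.000e-01]
discctr [586.8   2.7  62. ] [577.3   4.7 137.2]
```

```bash
cat >> h.py <<'E'
from scipy.spatial.transform import Rotation as Ro
def go(target,jaw):
    """turn (deg about tool axes) to make tool x down, tool y at world angle jaw (deg, mod 180), then shift in new tool axes"""
    s=read_state(); R=Ro.from_euler("xyz",s["tool_rot"]); M=R.as_matrix()
    best=None
    for k in(0,180):
        a=np.radians(jaw+k); y=np.array([np.cos(a),np.sin(a),0]); x=np.array([0,0,-1.]); N=np.stack([x,y,np.cross(x,y)],1)
        t=(R.inv()*Ro.from_matrix(N)).as_rotvec(degrees=True)
        if best is None or np.linalg.norm(t)<np.linalg.norm(best[0]): best=(t,N)
    t,N=best; sh=N.T@(np.array(target)-s["eef_pos"])
    print("clock",round(s["clock"],2),"pos",s["eef_pos"].round(1),"jaw",np.degrees(np.arctan2(M[1,1],M[0,1])).round(1),"w",round(s["width"],1),"F",s["force"].round(1),"q7",s["qpos"].round(2))
    print("turn",t.round(1),"shift",sh.round(1),"y-axis",N[:,1].round(3),"z-axis",N[:,2].round(3))
E
python3 - <<'E'
from h import *
go([439,-371,200],98.9)
go([550,-336,200],84.3)
d=get_image("top")
for u,v,z in((243,323,55),(225,283,78)): print(onz(d,u/1.4,v/1.4,z))
# wheel rim: dark pixels
im=d["img"]; M=(im.max(2)<50); M[:,:int(204/1.4)]=0; M[:,int(282/1.4):]=0; M[:int(245/1.4)]=0; M[int(322/1.4):]=0
v,u=np.nonzero(M); q=np.array([onz(d,a,b,78)[:2] for a,b in zip(u,v)],np.float32); print(len(u),cv2.minAreaRect(q),cv2.minEnclosingCircle(q))
d=save("wrist","w0"); print(np.round(d["cam_to_world"],2),d["fovy"])
E
```

```text
clock 0.15 pos [ 279.5 -586.3  255.6] jaw -64.5 w 85.2 F [ 1.1 -0.2  0.2] q7 [ 1.06  0.63  0.04  1.52 -0.03  1.   -0.02]
turn [16.6  0.   0.1] shift [  55.6 -188.1 -190.9] y-axis [ 0.155 -0.988  0.   ] z-axis [-0.988 -0.155 -0.   ]
clock 0.15 pos [ 279.5 -586.3  255.6] jaw -64.5 w 85.2 F [ 1.1 -0.2  0.2] q7 [ 1.06  0.63  0.04  1.52 -0.03  1.   -0.02]
turn [31.2  0.   0.1] shift [  55.6 -276.  -244.3] y-axis [-0.099 -0.995  0.   ] z-axis [-0.995  0.099  0.   ]
[474.06351943 261.85796632  55.        ]
[544.35823058 290.83269229  78.        ]
729 ((546.3660888671875, 259.9103698730469), (123.77207946777344, 125.43608856201172), 19.334197998046875) ((545.3438110351562, 260.0119323730469), 63.672752380371094)
[[ 4.3000e-01  8.6000e-01  2.6000e-01  3.4672e+02]
 [-9.0000e-01  4.1000e-01  1.2000e-01 -5.5368e+02]
 [-0.0000e+00 -2.9000e-01  9.6000e-01  3.7365e+02]
 [ 0.0000e+00  0.0000e+00  0.0000e+00  1.0000e+00]] 68.35847846705374
```

Call:
jog_arm(series=[[[8.3,0,0],[0,0,0],-1],[[8.3,0,0],[0,0,0],-1],[[0,0,0],[10,-47,-48],-1],[[0,0,0],[15,-47,-48],-1],[[0,0,0],[15,-47,-48],-1],[[0,0,0],[15,-47,-47],-1],[[0,0,0],[0,0,0],-1],[[0,0,0],[0,0,0],-1]])

```text
clock: 1.25
eef_pos: [425.4, -390.5, 206.2]
tool_rot: [0.846, 1.57, -2.14]
force: [-0.6, 0.3, 0.1]
width: 85.1
```

Run:
```python
from h import *
go([439,-371,150],98.9)
d=save("wrist","w1")
P=pts(d);Z=P[...,2]; M=((Z>49)&(Z<63)).astype(np.uint8)
n,l,st,c=cv2.connectedComponentsWithStats(M)
for i in range(1,n):
    if st[i,4]>300:
        q=P[l==i][:,:2].astype(np.float32); print(st[i],np.median(P[l==i],0),cv2.minAreaRect(q))
```

```text
clock 1.25 pos [ 425.4 -390.5  206.2] jaw -81.1 w 85.1 F [-0.6  0.3  0.1] q7 [ 0.62  0.59  0.12  1.78 -0.09  0.78 -0.64]
turn [ 0.  0. -0.] shift [ 56.2 -17.2 -16.4] y-axis [ 0.155 -0.988  0.   ] z-axis [-0.988 -0.155 -0.   ]
[   0    0   33  155 2984] [ 489.59187201 -159.32448328   50.39284277] ((492.771728515625, -160.96786499023438), (27.098901748657227, 119.82644653320312), 84.2255630493164)
[ 197    0   83  102 1261] [ 541.10724408 -330.28585512   56.03920955] ((548.9835205078125, -337.1887512207031), (48.27070617675781, 76.3133773803711), 83.93656921386719)
[ 230  141   59   89 1274] [ 445.23466706 -368.18760248   56.14647849] ((438.39019775390625, -371.5645446777344), (78.41053771972656, 49.49819564819336), 10.024360656738281)
```

View pics/w1.png

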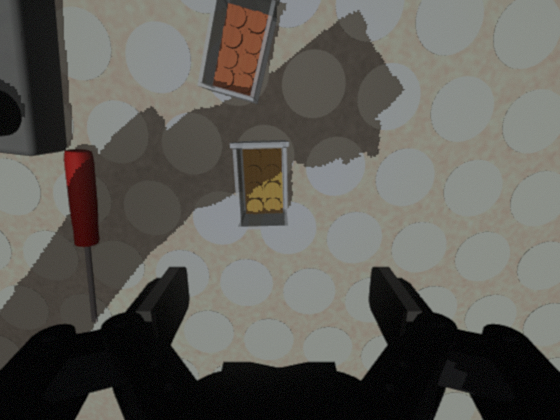

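The wrist view shows the brass tub at (263,185) and the copper tub at (240,45). Both are upright, and depth agrees with the top camera. I descend on the brass tub.

Call:
jog_arm(series=[[[-1,0,0],[0,-17,-16],-1],[[0,0,0],[0,0,0],-1],[[0,0,0],[45,0,0],-1],[[0,0,0],[45,0,0],-1],[[0,0,0],[40,0,0],-1],[[0,0,0],[32,0,0],-1],[[0,0,0],[0,0,0],-1],[[0,0,0],[0,0,0],-1]])

```text
clock: 2.3
eef_pos: [438.6, -372.6, 45.2]
tool_rot: [1.94, 1.569, -1.031]
force: [-0.3, -0.3, -0.0]
width: 85.5
```

Call:
jog_arm(series=[[[0,0,0],[0,0,0],1],[[0,0,0],[0,0,0],1],[[0,0,0],[0,0,0],1],[[0,0,0],[0,0,0],1],[[0,0,0],[0,0,0],1],[[0,0,0],[0,0,0],1]])

```text
clock: 3.05
eef_pos: [439.4, -371.6, 45.4]
tool_rot: [2.233, 1.568, -0.736]
force: [-0.4, 0.6, 5.7]
width: 45.0
```

Call:
jog_arm(series=[[[0,0,0],[-20,0,0],1],[[0,0,0],[-35,0,0],1],[[0,0,0],[-45,0,0],1],[[0,0,0],[-45,0,0],1],[[0,0,0],[-15,0,0],1],[[0,0,0],[0,0,0],1]])

```text
clock: 3.8
eef_pos: [438.9, -370.9, 204.6]
tool_rot: [2.417, 1.57, -0.552]
force: [-0.7, 0.8, -2.6]
width: 45.2
```

```bash
cat > nest.py <<'E'
from h import *
def nest():
    d=get_image("top"); im=d["img"]; hsv=cv2.cvtColor(im,cv2.COLOR_RGB2HSV).astype(int)
    M=(hsv[...,0]>2)&(hsv[...,0]<22)&(hsv[...,1]>100)
    B=np.zeros_like(M); B[203:250,258:296]=1; M&=B
    v,u=np.nonzero(M); q=np.array([onz(d,a,b,74)[:2] for a,b in zip(u,v)],np.float32); r=cv2.minAreaRect(q); print("nest",r)
    return d
if __name__=="__main__":
    d=nest(); go([488,2.5,205],91.4)
    cv2.imwrite("pics/n.png",cv2.resize(d["img"][195:260,140:350,::-1],None,fx=3.8,fy=3.8,interpolation=cv2.INTER_CUBIC))
E
python3 nest.py
```

```text
nest ((486.1673278808594, -1.6490230560302734), (90.33088684082031, 60.07350158691406), 0.8642539381980896)
clock 3.85 pos [ 438.3 -370.3  203.3] jaw -80.1 w 44.9 F [-0.4  0.6 -2.4] q7 [ 0.58  0.59  0.11  1.79 -0.09  0.77 -0.66]
turn [8.5 0.1 0.1] shift [  -1.7 -371.5  -58.8] y-axis [ 0.024 -1.     0.   ] z-axis [-1.    -0.024 -0.   ]
```

View pics/n.png

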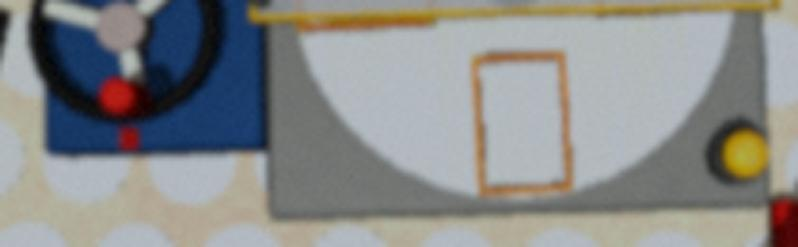

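Call:
jog_arm(series=[[[6.2,0,0],[0,0,0],1],[[0,0,0],[0,-55,2],1],[[0,0,0],[0,-60,2],1],[[0,0,0],[0,-60,2],1],[[0,0,0],[0,-60,2],1],[[0,0,0],[0,-60,1],1],[[0,0,0],[0,-50,0],1],[[0,0,0],[0,-25,0],1]])

```text
clock: 4.85
eef_pos: [404.2, 0.6, 202.6]
tool_rot: [-0.149, 1.567, 3.061]
force: [-0.3, -0.6, -1.8]
width: 45.6
```

Call:
jog_arm(series=[[[0,0,0],[0,0,0],1],[[0,0,0],[0,0,0],1]])

```text
clock: 5.1
eef_pos: [405.4, -3.1, 203.3]
tool_rot: [0.364, 1.569, -2.715]
force: [0.1, -0.3, -2.1]
width: 44.9
```

```bash
cat > wn.py <<'E'
from h import *
import sys
f=sys.argv[1]
d=save("wrist",f); P=pts(d); hsv=cv2.cvtColor(d["img"],cv2.COLOR_RGB2HSV).astype(int)
M=(hsv[...,0]>2)&(hsv[...,0]<22)&(hsv[...,1]>110)&(P[...,2]>66)&(P[...,2]<84)&(abs(P[...,1]-2)<50)&(P[...,0]<545)
v,u=np.nonzero(M); q=P[M][:,:2].astype(np.float32); print("n",len(u),"z",np.percentile(P[M][:,2],[5,50,95]),cv2.minAreaRect(q))
q2=np.array([onz(d,a,b,74)[:2] for a,b in zip(u,v)],np.float32); print(cv2.minAreaRect(q2))
go([488,-1.5,205],93.7)
E
python3 wn.py w2
```

```text
n 2461 z [69.56959414 74.16360202 75.38914504] ((485.93084716796875, -1.0553054809570312), (91.43700408935547, 62.05833435058594), 3.7532711029052734)
((485.938720703125, -1.0788497924804688), (91.0370864868164, 61.925750732421875), 3.580673933029175)
clock 5.15 pos [405.6  -3.5 203.5] jaw -86.4 w 44.9 F [-0.8 -0.1 -2. ] q7 [-0.19  0.39  0.17  2.22 -0.12  0.55 -1.43]
turn [-0.1  0.1 -0. ] shift [ -1.5   3.4 -82.3] y-axis [ 0.065 -0.998  0.   ] z-axis [-0.998 -0.065 -0.   ]
```

View pics/w2.png

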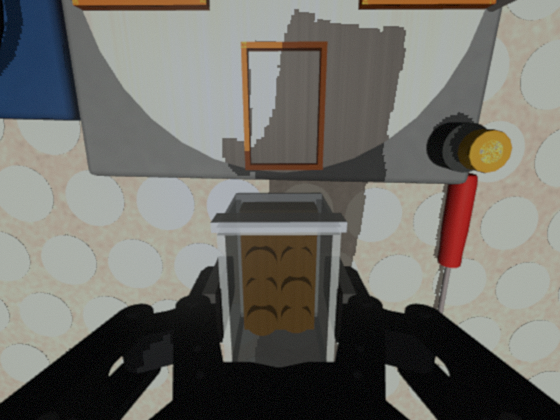

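The nest is clear in the wrist view at (285,105), sized 91x62, centred at (486,-1), at 3.7°. The tub is held level.

Call:
jog_arm(series=[[[0,0,0],[0,3,-30],1],[[0,0,0],[0,0,-30],1],[[0,0,0],[0,0,-20.6],1],[[0,0,0],[0,0,0],1],[[0,0,0],[30,0,0],1],[[0,0,0],[25,0,0],1],[[0,0,0],[0,0,0],1],[[0,0,0],[0,0,0],1]])

```text
clock: 6.15
eef_pos: [486.4, -0.7, 149.7]
tool_rot: [2.467, 1.57, -0.611]
force: [-0.7, 0.2, -1.8]
width: 45.7
```

Run:
```python
from h import *
go([486.3,-1.1,107],93.7)
```

```text
clock 6.15 pos [486.4  -0.7 149.7] jaw -86.4 w 45.7 F [-0.7  0.2 -1.8] q7 [-0.15  0.57  0.14  2.07 -0.16  0.51 -1.41]
turn [-0.1 -0.  -0. ] shift [42.7  0.4  0.2] y-axis [ 0.065 -0.998  0.   ] z-axis [-0.998 -0.065 -0.   ]
```

Call:
jog_arm(series=[[[0,0,0],[15,0,0],1],[[0,0,0],[12,0,0],1],[[0,0,0],[8,0,0],1],[[0,0,0],[4,0,0],1],[[0,0,0],[2.5,0,0],1],[[0,0,0],[0,0,0],1],[[0,0,0],[0,0,0],1]])

```text
clock: 7.02
eef_pos: [486.8, -0.0, 107.8]
tool_rot: [3.08, 1.57, 0.003]
force: [-0.8, -0.4, -1.7]
width: 45.4
```

Call:
jog_arm(series=[[[0,0,0],[0,0,0],-1],[[0,0,0],[0,0,0],-1],[[0,0,0],[0,0,0],-1],[[0,0,0],[0,0,0],-1],[[0,0,0],[-25,0,0],-1],[[0,0,0],[-40,0,0],-1],[[0,0,0],[-40,0,0],-1],[[0,0,0],[0,0,0],-1]])

```text
clock: 8.02
eef_pos: [488.5, -0.1, 215.3]
tool_rot: [-3.136, 1.564, 0.07]
force: [0.4, 0.6, -0.5]
width: 85.6
```

Run:
```python
from h import *
go([425,250,210],91.4)
```

```text
clock 8.03 pos [ 4.885e+02 -1.000e-01  2.153e+02] jaw -86.3 w 85.6 F [ 0.4  0.6 -0.5] q7 [-0.18  0.46  0.18  2.01 -0.13  0.67 -1.43]
turn [ 2.3 -0.4  0. ] shift [   5.3 -251.5   57.4] y-axis [ 0.024 -1.     0.   ] z-axis [-1.    -0.024 -0.   ]
```

Call:
jog_arm(series=[[[3.7,-0.3,0],[0,0,0],-1],[[0,0,0],[1,-55,20],-1],[[0,0,0],[1,-60,20],-1],[[0,0,0],[1,-60,20],-1],[[0,0,0],[1,-55,3],-1],[[0,0,0],[1,-20,0],-1],[[0,0,0],[0,0,0],-1],[[0,0,0],[0,0,0],-1]])

```text
clock: 9.02
eef_pos: [424.2, 246.1, 207.5]
tool_rot: [0.332, 1.564, -2.812]
force: [-0.0, 0.1, 0.5]
width: 85.0
```

```bash
cat > wk.py <<'E'
from h import *
import sys
d=save("wrist",sys.argv[1]); P=pts(d); Z=P[...,2]; im=d["img"]; hsv=cv2.cvtColor(im,cv2.COLOR_RGB2HSV).astype(int)
red=((hsv[...,0]<8)|(hsv[...,0]>172))&(hsv[...,1]>120)
box=(abs(P[...,0]-543)<85)&(abs(P[...,1]-260)<90)
k=red&(Z>127)&(Z<138)&box; print("knob",k.sum(),P[k].mean(0).round(1),(P[k].max(0)+P[k].min(0))[:2]/2)
m=red&(Z<60)&(Z>45)&box; print("mark",m.sum(),P[m].mean(0).round(1) if m.any() else "")
w=box&(Z>73)&(Z<82)&(hsv[...,2]<90)&~red
q=P[w][:,:2].astype(np.float32); 
r=np.hypot(*(q-[545,260]).T); q=q[(r>50)&(r<70)]
for _ in range(8):
    A=np.c_[2*q,np.ones(len(q))]; s=np.linalg.lstsq(A,(q**2).sum(1),rcond=None)[0]; R=np.sqrt(s[2]+s[0]**2+s[1]**2)
print("rim",len(q),s[:2].round(1),R, cv2.minEnclosingCircle(q))
b=box&(Z>73)&(Z<82)
go([495,247,118],90)
E
python3 wk.py w3
```

```text
knob 1150 [497.2 251.3 131.6] [497.02414368 251.53088175]
mark 163 [472.8 261.2  59.1]
rim 4516 [544.4 263.3] 57.414385776059476 ((544.772705078125, 263.98406982421875), 63.35981750488281)
clock 9.07 pos [424.4 246.1 207.7] jaw -90.2 w 85.0 F [ 1.1 -0.7 -0. ] q7 [-0.73  0.48  0.21  2.01 -0.16  0.67 -2.  ]
turn [-0.2  0.3 -0.1] shift [ 89.7  -0.9 -70.6] y-axis [-0. -1.  0.] z-axis [-1.  0.  0.]
```

View pics/w3.png

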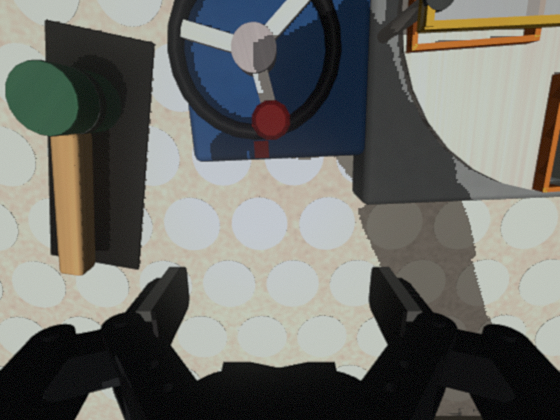

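The wheel axis is at about (544.7,263.7) and the knob at (497.1,251.4), 49 mm from it and 13° past the mark. In the picture the knob is at (271,119) and the mark at (262,147). I go to the knob and grip it.

Call:
jog_arm(series=[[[0,0,0],[10,-5,-37],-1],[[0,0,0],[10,0,-36],-1],[[0,0,0],[35,0,0],-1],[[0,0,0],[25,0,0],-1],[[0,0,0],[10,0,0],-1],[[0,0,0],[0,0,0],-1],[[0,0,0],[0,0,0],-1]])

```text
clock: 9.95
eef_pos: [497.4, 253.4, 118.6]
tool_rot: [-0.161, 1.567, 2.98]
force: [-0.2, 0.2, 0.2]
width: 85.5
```

Call:
jog_arm(series=[[[0,0,0],[0,0,0],1],[[0,0,0],[0,0,0],1],[[0,0,0],[0,0,0],1],[[0,0,0],[0,0,0],1],[[0,0,0],[0,0,0],1],[[0,0,0],[0,0,0],1],[[0,0,0],[0,0,0],1],[[0,0,0],[0,0,0],1]])

```text
clock: 10.95
eef_pos: [496.6, 252.9, 118.0]
tool_rot: [0.129, 1.565, -3.014]
force: [-1.8, -2.8, 5.7]
width: 22.6
```

Run:
```python
from h import *
go([497.1,251.4,118],90)
# rows for 30deg blocks from angle a0 (CCW from -x), in tool axes y=-Y, z=-X
R=49.5
for a0 in (14.4,):
    p=lambda a:-R*np.array([np.cos(np.radians(a)),np.sin(np.radians(a))])
    for k in range(18):
        d=p(a0+20*k+20)-p(a0+20*k); print(k,round(a0+20*k+20,1),(-d[1]).round(1),(-d[0]).round(1))
```

```text
clock 10.95 pos [496.6 252.9 118. ] jaw -90.0 w 22.6 F [-1.8 -2.8  5.7] q7 [-0.62  0.7   0.16  1.9  -0.2   0.57 -1.91]
turn [-0.   0.3 -0. ] shift [-0.   1.5 -0.5] y-axis [-0. -1.  0.] z-axis [-1.  0.  0.]
0 34.4 15.7 -7.1
1 54.4 12.3 -12.0
2 74.4 7.4 -15.5
3 94.4 1.7 -17.1
4 114.4 -4.3 -16.7
5 134.4 -9.7 -14.2
6 154.4 -14.0 -10.0
7 174.4 -16.6 -4.6
8 194.4 -17.1 1.3
9 214.4 -15.7 7.1
10 234.4 -12.3 12.0
11 254.4 -7.4 15.5
12 274.4 -1.7 17.1
13 294.4 4.3 16.7
14 314.4 9.7 14.2
15 334.4 14.0 10.0
16 354.4 16.6 4.6
17 374.4 17.1 -1.3
```

Call:
jog_arm(series=[[[0,0,0],[0,16,-7],1],[[0,0,0],[0,12,-12],1],[[0,0,0],[0,7.5,-15.5],1],[[0,0,0],[0,2,-17],1],[[0,0,0],[0,-4.5,-16.5],1],[[0,0,0],[0,-9.5,-14],1],[[0,0,0],[0,-14,-10],1],[[0,0,0],[0,-16.5,-4.5],1]])

```text
clock: 11.95
eef_pos: [595.1, 257.6, 118.0]
tool_rot: [0.831, 1.566, -2.314]
force: [-0.6, -6.1, 8.2]
width: 22.7
```

Run:
```python
from h import *
a=np.radians(174.4); go([544.8-49.5*np.cos(a),263.7-49.5*np.sin(a),118],90)
```

```text
clock 11.95 pos [595.1 257.6 118. ] jaw -90.2 w 22.7 F [-0.6 -6.1  8.2] q7 [-0.55  0.8   0.17  1.63 -0.18  0.73 -1.87]
turn [-0.2  0.2 -0.2] shift [-0.  -1.3  1. ] y-axis [-0. -1.  0.] z-axis [-1.  0.  0.]
```

Call:
jog_arm(series=[[[0,0,0],[0,-17,1],1],[[0,0,0],[0,-16,7],1],[[0,0,0],[0,-12,12],1],[[0,0,0],[0,-7.5,15.5],1],[[0,0,0],[0,-2,17],1],[[0,0,0],[0,4.5,16.5],1],[[0,0,0],[0,9.5,14],1],[[0,0,0],[0,14,10],1]])

```text
clock: 12.95
eef_pos: [502.2, 288.8, 118.0]
tool_rot: [-1.758, 1.567, 1.384]
force: [7.1, 1.6, -3.2]
width: 22.6
```

Call:
jog_arm(series=[[[0,0,0],[0,16.5,4.5],1],[[0,0,0],[0,17,-1],1],[[0,0,0],[0,16,-7],1],[[0,0,0],[0,12,-12],1],[[0,0,0],[0,7.5,-15.5],1],[[0,0,0],[0,2,-17],1],[[0,0,0],[0,-4.5,-16.5],1],[[0,0,0],[0,-9.5,-14],1]])

```text
clock: 13.95
eef_pos: [579.2, 226.6, 117.9]
tool_rot: [0.538, 1.564, -2.607]
force: [-3.2, -3.1, 9.6]
width: 22.5
```

Call:
jog_arm(series=[[[0,0,0],[0,-14,-10],1],[[0,0,0],[0,-16.5,-4.5],1],[[0,0,0],[0,-17,1],1],[[0,0,0],[0,-16,7],1],[[0,0,0],[0,-12,12],1],[[0,0,0],[0,-7.5,15.5],1],[[0,0,0],[0,-2,17],1],[[0,0,0],[0,4.5,16.5],1]])

```text
clock: 14.95
eef_pos: [527.0, 310.1, 118.1]
tool_rot: [-2.842, 1.569, 0.299]
force: [6.0, -3.0, -0.5]
width: 22.6
```

Call:
jog_arm(series=[[[0,0,0],[0,9.5,14],1],[[0,0,0],[0,14,10],1],[[0,0,0],[0,16.5,4.5],1],[[0,0,0],[0,6,0],1],[[0,0,0],[0,0,0],1],[[0,0,0],[0,0,0],1]])

```text
clock: 15.7
eef_pos: [495.5, 264.9, 117.9]
tool_rot: [-0.01, 1.565, 3.132]
force: [-2.3, 1.7, 7.2]
width: 22.5
```

Run:
```python
from h import *
go([495.3,262.5,118],90)
```

```text
clock 15.7 pos [495.5 264.9 117.9] jaw -90.0 w 22.5 F [-2.3  1.7  7.2] q7 [-0.64  0.7   0.16  1.88 -0.19  0.57 -1.93]
turn [0.  0.3 0. ] shift [-0.1  2.4  0.2] y-axis [-0. -1.  0.] z-axis [-1.  0.  0.]
```

Call:
jog_arm(series=[[[0,0,0],[0,0,0],-1],[[0,0,0],[0,0,0],-1],[[0,0,0],[0,0,0],-1],[[0,0,0],[-30,0,0],-1],[[0,0,0],[-45,0,0],-1],[[0,0,0],[-20,30,5],-1],[[0,0,0],[0,55,20],-1],[[0,0,0],[0,60,0],-1]])

```text
clock: 16.7
eef_pos: [469.7, 118.8, 213.0]
tool_rot: [-0.009, 1.565, 3.135]
force: [2.1, 0.2, -0.1]
width: 85.5
```

Call:
jog_arm(series=[[[0,0,0],[0,60,0],-1],[[0,0,0],[0,60,0],-1],[[0,0,0],[0,60,0],-1],[[0,0,0],[0,60,0],-1],[[0,0,0],[0,60,0],-1],[[0,0,0],[0,60,0],-1],[[0,0,0],[0,60,0],-1],[[6,0,0],[0,35,0],-1]])

```text
clock: 17.7
eef_pos: [469.7, -339.6, 212.8]
tool_rot: [0.442, 1.565, -2.811]
force: [0.3, 0.8, 0.1]
width: 85.4
```

Call:
jog_arm(series=[[[0,0,0],[0,0,0],-1],[[0,0,0],[0,0,0],-1]])

```text
clock: 17.95
eef_pos: [470.9, -334.3, 212.4]
tool_rot: [-0.114, 1.565, 2.924]
force: [-0.2, 0.2, -0.1]
width: 85.1
```

```bash
cat > tub.py <<'E'
from h import *
import sys
d=save("wrist",sys.argv[1])
P=pts(d);Z=P[...,2]; M=((Z>49)&(Z<63)&(P[...,1]<-200)).astype(np.uint8)
n,l,st,c=cv2.connectedComponentsWithStats(M)
for i in range(1,n):
    if st[i,4]>300:
        q=P[l==i][:,:2].astype(np.float32); print(st[i],np.median(P[l==i],0),cv2.minAreaRect(q))
go([549,-337,205],84)
E
python3 tub.py w4; python3 nest.py
```

```text
[ 241   60   63   98 1453] [ 565.53693583 -336.28585676   56.16474651] ((550.2830810546875, -336.1339111328125), (50.02452087402344, 77.65936279296875), 83.68336486816406)
clock 18.0 pos [ 471.2 -333.8  212.5] jaw -95.9 w 85.6 F [0.5 0.4 0.5] q7 [ 0.43  0.59  0.21  1.77 -0.15  0.8  -0.96]
turn [0.1 0.3 0. ] shift [  7.5  -4.9 -77.7] y-axis [-0.105 -0.995  0.   ] z-axis [-0.995  0.105  0.   ]
nest ((486.1047058105469, 2.0588302612304688), (90.2794418334961, 57.85736083984375), 0.7504351735115051)
clock 18.05 pos [ 471.4 -333.6  212.6] jaw -95.9 w 85.3 F [-0.4  0.3 -0.1] q7 [ 0.43  0.59  0.21  1.77 -0.15  0.8  -0.96]
turn [-7.3  0.3  0.1] shift [   7.6 -335.6  -24.8] y-axis [ 0.024 -1.     0.   ] z-axis [-1.    -0.024 -0.   ]
```

View pics/n.png

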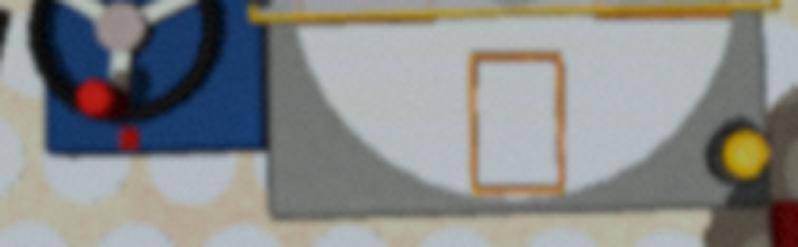

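Call:
jog_arm(series=[[[0,0.3,0],[0,-3,-40],-1],[[0,0,0],[0,-2.5,-38.5],-1],[[0,0,0],[20,0,0],-1],[[0,0,0],[45,0,0],-1],[[0,0,0],[45,0,0],-1],[[0,0,0],[37,0,0],-1],[[0,0,0],[20,0,0],-1],[[0,0,0],[0,0,0],-1]])

```text
clock: 19.05
eef_pos: [549.3, -337.1, 44.6]
tool_rot: [-0.298, 1.569, 2.74]
force: [0.3, 0.6, 0.2]
width: 85.2
```

Call:
jog_arm(series=[[[0,0,0],[0,0,0],-1],[[0,0,0],[0,0,0],1],[[0,0,0],[0,0,0],1],[[0,0,0],[0,0,0],1],[[0,0,0],[0,0,0],1],[[0,0,0],[0,0,0],1],[[0,0,0],[0,0,0],1]])

```text
clock: 19.92
eef_pos: [550.3, -338.7, 46.7]
tool_rot: [2.523, 1.569, -0.723]
force: [-0.4, -0.1, 7.3]
width: 45.2
```

Call:
jog_arm(series=[[[0,0,0],[-20,0,0],1],[[0,0,0],[-35,0,0],1],[[0,0,0],[-45,0,0],1],[[0,0,0],[-45,0,0],1],[[0,0,0],[-15,0,0],1],[[0,0,0],[0,0,0],1]])

```text
clock: 20.68
eef_pos: [549.8, -338.3, 206.5]
tool_rot: [2.458, 1.569, -0.789]
force: [0.3, -0.6, -1.7]
width: 45.0
```

Run:
```python
from h import *
go([405,2.5,205],91.4)
```

```text
clock 20.68 pos [ 549.8 -338.3  206.5] jaw -96.0 w 45.0 F [ 0.3 -0.6 -1.7] q7 [ 0.39  0.68  0.21  1.59 -0.17  0.89 -1.02]
turn [-7.4 -0.1 -0.1] shift [   1.5 -344.2  136.4] y-axis [ 0.024 -1.     0.   ] z-axis [-1.    -0.024 -0.   ]
```

Call:
jog_arm(series=[[[-7.4,0,0],[0,0,0],1],[[0,0,0],[0,-25,45],1],[[0,0,0],[0,-55,45],1],[[0,0,0],[0,-60,40],1],[[0,0,0],[0,-60,6],1],[[0,0,0],[0,-60,0],1],[[0,0,0],[0,-55,0],1],[[0,0,0],[0,-29,0],1]])

```text
clock: 21.68
eef_pos: [414.6, -8.9, 203.9]
tool_rot: [-0.006, 1.567, -3.12]
force: [0.4, -0.2, -1.2]
width: 45.1
```

Call:
jog_arm(series=[[[0,0,0],[0,0,0],1],[[0,0,0],[0,0,0],1]])

```text
clock: 21.92
eef_pos: [415.7, -12.6, 204.5]
tool_rot: [0.568, 1.568, -2.55]
force: [0.3, -0.0, -0.7]
width: 45.1
```

```bash
python3 wn.py w5; python3 -c "
from h import *
go([486.3,2.4,205],91.4)"
```

```text
n 2267 z [70.26926955 74.225435   75.39575963] ((485.9099426269531, 2.4912033081054688), (91.81415557861328, 61.66101837158203), 1.7341241836547852)
((485.9280090332031, 2.4811668395996094), (91.61898040771484, 61.536903381347656), 1.6676031351089478)
clock 21.98 pos [415.9 -13.1 204.7] jaw -88.7 w 45.0 F [-1.  -0.7 -1.1] q7 [-0.18  0.4   0.19  2.19 -0.14  0.56 -1.44]
turn [-2.4  0.1 -0.1] shift [ -0.3  -6.9 -72.7] y-axis [ 0.065 -0.998  0.   ] z-axis [-0.998 -0.065 -0.   ]
clock 21.98 pos [415.9 -13.1 204.7] jaw -88.7 w 45.0 F [-1.  -0.7 -1.1] q7 [-0.18  0.4   0.19  2.19 -0.14  0.56 -1.44]
turn [-0.1  0.1 -0.1] shift [ -0.3 -13.7 -70.7] y-axis [ 0.024 -1.     0.   ] z-axis [-1.    -0.024 -0.   ]
```

View pics/w5.png

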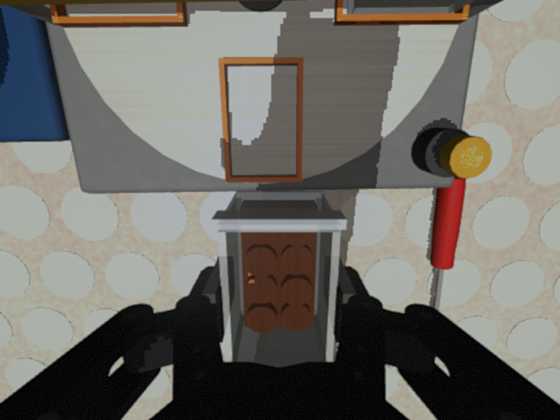

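The nest is at (485.9,2.5) and square, about (262,120) in the picture. The brass tub sits under the guard at upper right. Next, insert the copper tub.

Call:
jog_arm(series=[[[0,0,0],[0,-13.7,-25],1],[[0,0,0],[0,0,-30],1],[[0,0,0],[0,0,-15.5],1],[[0,0,0],[0,0,0],1],[[0,0,0],[30,0,0],1],[[0,0,0],[25,0,0],1],[[0,0,0],[0,0,0],1],[[0,0,0],[0,0,0],1]])

```text
clock: 22.98
eef_pos: [486.5, 2.8, 150.9]
tool_rot: [1.831, 1.57, -1.287]
force: [0.1, -0.7, -0.6]
width: 45.5
```

Run:
```python
from h import *
go([486.2,2.5,108],91.4)
```

```text
clock 22.98 pos [486.5   2.8 150.9] jaw -88.7 w 45.5 F [ 0.1 -0.7 -0.6] q7 [-0.17  0.57  0.16  2.07 -0.17  0.51 -1.44]
turn [-0.1 -0.  -0.1] shift [42.9  0.3  0.3] y-axis [ 0.024 -1.     0.   ] z-axis [-1.    -0.024 -0.   ]
```

Call:
jog_arm(series=[[[0,0,0],[15,0,0],1],[[0,0,0],[12,0,0],1],[[0,0,0],[8,0,0],1],[[0,0,0],[5,0,0],1],[[0,0,0],[2,0,0],1],[[0,0,0],[0,0,0],1],[[0,0,0],[0,0,0],1]])

```text
clock: 23.85
eef_pos: [486.4, 3.3, 108.7]
tool_rot: [1.303, 1.57, -1.814]
force: [-2.4, -0.1, 4.1]
width: 45.2
```

Call:
jog_arm(series=[[[0,0,0],[0,0,0],-1],[[0,0,0],[0,0,0],-1],[[0,0,0],[0,0,0],-1],[[0,0,0],[0,0,0],-1],[[0,0,0],[-25,0,0],-1],[[0,0,0],[-40,0,0],-1],[[0,0,0],[-40,0,0],-1],[[1.4,0,0],[0,0,0],-1]])

```text
clock: 24.85
eef_pos: [488.6, 3.4, 216.0]
tool_rot: [3.118, 1.564, -0.024]
force: [0.3, 0.8, -0.5]
width: 85.3
```

Call:
jog_arm(series=[[[0,0,0],[1,-55,20],-1],[[0,0,0],[1,-60,20],-1],[[0,0,0],[1,-60,20],-1],[[0,0,0],[1,-55,3],-1],[[0,0,0],[1,-25,0],-1],[[0,0,0],[0,0,0],-1],[[0,0,0],[0,0,0],-1]])

```text
clock: 25.72
eef_pos: [423.9, 255.4, 207.5]
tool_rot: [1.112, 1.568, -2.032]
force: [-0.4, -0.3, 0.3]
width: 85.3
```

```bash
python3 wk.py w6; python3 nest.py
```

```text
knob 1142 [495.5 265.6 131.6] [495.22014394 265.78640723]
mark 178 [472.8 261.3  59.1]
rim 4477 [544.5 263.5] 57.45191057090187 ((544.7390747070312, 263.84515380859375), 63.34944152832031)
clock 25.77 pos [424.1 255.1 207.7] jaw -90.2 w 85.4 F [-0.  -0.3 -0.9] q7 [-0.75  0.49  0.22  2.   -0.16  0.67 -2.01]
turn [-0.2  0.1 -0.1] shift [ 89.7   8.1 -70.9] y-axis [-0. -1.  0.] z-axis [-1.  0.  0.]
nest ((486.0450439453125, 1.9661617279052734), (90.2841796875, 57.85161590576172), 0.8775654435157776)
clock 25.82 pos [424.3 255.1 207.9] jaw -90.2 w 85.1 F [-0.  -0.1  0.2] q7 [-0.75  0.49  0.22  2.   -0.16  0.67 -2.01]
turn [-1.6  0.  -0.1] shift [  2.9 254.1 -57.5] y-axis [ 0.024 -1.     0.   ] z-axis [-1.    -0.024 -0.   ]
```

View pics/w6.png

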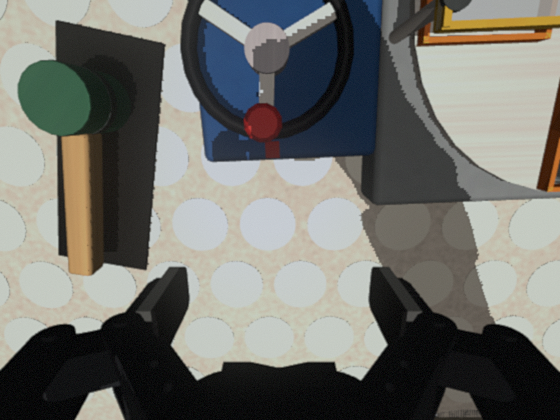

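The knob is now 3.6° short of the mark, at (263,120) in the view. I grip it and wind two turns plus that correction.

Call:
jog_arm(series=[[[0,0,0],[10,-10.5,-36],-1],[[0,0,0],[10,0,-35],-1],[[0,0,0],[35,0,0],-1],[[0,0,0],[25,0,0],-1],[[0,0,0],[10,0,0],-1],[[0,0,0],[0,0,0],-1],[[0,0,0],[0,0,0],-1]])

```text
clock: 26.7
eef_pos: [495.9, 267.5, 119.2]
tool_rot: [-3.017, 1.569, 0.124]
force: [0.3, -0.8, -0.1]
width: 85.1
```

Call:
jog_arm(series=[[[0,0,0],[0,0,0],1],[[0,0,0],[0,0,0],1],[[0,0,0],[0,0,0],1],[[0,0,0],[0,0,0],1],[[0,0,0],[0,0,0],1],[[0,0,0],[0,0,0],1],[[0,0,0],[0,0,0],1],[[0,0,0],[0,0,0],1]])

```text
clock: 27.7
eef_pos: [495.2, 267.0, 118.6]
tool_rot: [1.528, 1.57, -1.614]
force: [-1.1, -3.1, 5.4]
width: 22.8
```

Call:
jog_arm(series=[[[0,0,0],[0,17,-2.3],1],[[0,0,0],[0,15.2,-8],1],[[0,0,0],[0,11.6,-12.7],1],[[0,0,0],[0,6.6,-15.9],1],[[0,0,0],[0,0.7,-17.2],1],[[0,0,0],[0,-5.2,-16.4],1],[[0,0,0],[0,-10.5,-13.6],1],[[0,0,0],[0,-14.5,-9.2],1]])

```text
clock: 28.7
eef_pos: [591.1, 243.7, 118.6]
tool_rot: [1.401, 1.567, -1.744]
force: [-3.1, -4.3, 8.2]
width: 22.8
```

Call:
jog_arm(series=[[[0,0,0],[0,-16.8,-3.7],1],[[0,0,0],[0,-17,2.3],1],[[0,0,0],[0,-15.2,8],1],[[0,0,0],[0,-11.6,12.7],1],[[0,0,0],[0,-6.6,15.9],1],[[0,0,0],[0,-0.7,17.2],1],[[0,0,0],[0,5.2,16.4],1],[[0,0,0],[0,10.5,13.6],1]])

```text
clock: 29.7
eef_pos: [510.5, 299.8, 118.7]
tool_rot: [-2.869, 1.564, 0.272]
force: [8.0, 1.4, -2.5]
width: 22.6
```

Call:
jog_arm(series=[[[0,0,0],[0,14.5,9.2],1],[[0,0,0],[0,16.8,3.7],1],[[0,0,0],[0,17,-2.3],1],[[0,0,0],[0,15.2,-8],1],[[0,0,0],[0,11.6,-12.7],1],[[0,0,0],[0,6.6,-15.9],1],[[0,0,0],[0,0.7,-17.2],1],[[0,0,0],[0,-5.2,-16.4],1]])

```text
clock: 30.7
eef_pos: [567.0, 218.6, 118.6]
tool_rot: [0.903, 1.566, -2.241]
force: [-3.2, -2.5, 7.2]
width: 22.9
```

Call:
jog_arm(series=[[[0,0,0],[0,-10.5,-13.6],1],[[0,0,0],[0,-14.5,-9.2],1],[[0,0,0],[0,-16.8,-3.7],1],[[0,0,0],[0,-17,2.3],1],[[0,0,0],[0,-15.2,8],1],[[0,0,0],[0,-11.6,12.7],1],[[0,0,0],[0,-6.6,15.9],1],[[0,0,0],[0,-0.7,17.2],1]])

```text
clock: 31.7
eef_pos: [540.7, 313.4, 118.6]
tool_rot: [2.915, 1.565, -0.227]
force: [5.6, -5.0, 0.8]
width: 22.7
```

Call:
jog_arm(series=[[[0,0,0],[0,5.2,16.4],1],[[0,0,0],[0,10.5,13.6],1],[[0,0,0],[0,14.5,9.2],1],[[0,0,0],[0,16.8,3.7],1],[[0,0,0],[0,4,0],1],[[0,0,0],[0,0,0],1],[[0,0,0],[0,0,0],1]])

```text
clock: 32.58
eef_pos: [495.2, 264.4, 118.6]
tool_rot: [-1.69, 1.571, 1.452]
force: [-2.7, 1.6, 6.1]
width: 22.5
```

Call:
jog_arm(series=[[[0,0,0],[0,0,0],-1],[[0,0,0],[0,0,0],-1],[[0,0,0],[0,0,0],-1],[[0,0,0],[-30,0,0],-1],[[0,0,0],[-45,0,0],-1],[[0,0,0],[-20,0,30],-1],[[0,0,0],[0,0,40],-1],[[0,0,0],[0,0,0],-1]])

```text
clock: 33.58
eef_pos: [422.0, 263.5, 213.3]
tool_rot: [0.388, 1.568, -2.751]
force: [-0.9, 0.2, -0.5]
width: 85.3
```

```bash
python3 wk.py w7; python3 nest.py
python3 - <<'E'
from h import *
d=save("top","top1",(190,105,370,260),3.8)
E
```

```text
knob 1085 [495.4 265.1 131.6] [494.93530384 265.351292  ]
mark 162 [472.6 261.3  59.1]
rim 4262 [544.4 263.6] 57.482246500682045 ((544.7329711914062, 263.93963623046875), 63.31953430175781)
clock 33.62 pos [424.3 263.6 213.4] jaw -89.9 w 85.6 F [ 1.3 -0.1 -0.1] q7 [-0.76  0.48  0.21  1.98 -0.15  0.69 -2.02]
turn [ 0.1  0.  -0. ] shift [ 95.4  16.6 -70.7] y-axis [-0. -1.  0.] z-axis [-1.  0.  0.]
nest ((486.10955810546875, 2.0624961853027344), (90.27904510498047, 57.86524963378906), 0.7402777075767517)
clock 33.67 pos [425.5 263.6 213.4] jaw -90.0 w 85.5 F [ 0.2  0.  -0.4] q7 [-0.76  0.49  0.21  1.98 -0.15  0.69 -2.02]
turn [-1.4 -0.1 -0. ] shift [  8.4 262.6 -56.1] y-axis [ 0.024 -1.     0.   ] z-axis [-1.    -0.024 -0.   ]
```

View pics/top1.png

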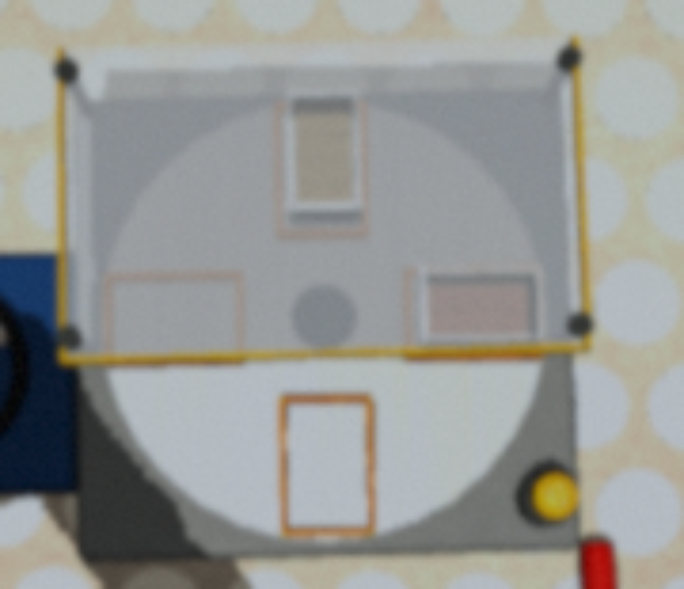

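Both tubs are under the guard in their nests, brass at (325,155) and copper at (478,308). The empty nest is square at the station and the plunger is up. I measure the mallet from the current wrist view.

```bash
cat > mal.py <<'E'
from h import *
import sys
d=save("wrist",sys.argv[1]); P=pts(d); Z=P[...,2]; hsv=cv2.cvtColor(d["img"],cv2.COLOR_RGB2HSV).astype(int); b=(P[...,1]>340)&(P[...,1]<520)&(P[...,0]<600)
g=b&(hsv[...,0]>55)&(hsv[...,0]<95)&(hsv[...,1]>80)&(Z>70)&(Z<78); q=P[g][:,:2].astype(np.float32); print("head",g.sum(),np.median(P[g],0),cv2.minEnclosingCircle(q))
h=b&(hsv[...,0]>6)&(hsv[...,0]<25)&(hsv[...,1]>80)&(Z>48)&(Z<56); q=P[h][:,:2].astype(np.float32); print("handle",h.sum(),np.median(P[h],0),cv2.minAreaRect(q))
go([500,425,213],80)
E
python3 mal.py w8
```

```text
head 3905 [513.53829178 425.79431223  74.27869419] ((512.3464965820312, 426.5652160644531), 27.344526290893555)
handle 3541 [424.77549845 439.61519299  52.07364151] ((419.2933044433594, 441.45452880859375), (24.598522186279297, 138.03932189941406), 81.19606018066406)
clock 33.77 pos [426.3 263.4 213.2] jaw -90.1 w 85.4 F [ 1.2 -0.2 -0.2] q7 [-0.76  0.49  0.21  1.98 -0.15  0.69 -2.02]
turn [ 9.9 -0.1 -0. ] shift [   0.2 -171.9  -44.5] y-axis [-0.174 -0.985  0.   ] z-axis [-0.985  0.174  0.   ]
```

Call:
jog_arm(series=[[[8.9,0,0],[0,0,0],-1],[[0,0,0],[0,-50,-8],-1],[[0,0,0],[0,-60,-8],-1],[[0,0,0],[0,-45,0],-1],[[0,0,0],[0,-19.4,0],-1],[[0,0,0],[40,0,0],-1],[[0,0,0],[40,0,0],-1],[[0,0,0],[0,0,0],-1]])

```text
clock: 34.78
eef_pos: [467.0, 431.4, 129.6]
tool_rot: [1.051, 1.563, -2.247]
force: [-0.7, 0.1, 0.0]
width: 85.0
```

Run:
```python
from h import *
go([469.4,433.1,45],81)
```

```text
clock 34.77 pos [467.  431.4 129.6] jaw -99.0 w 85.0 F [-0.7  0.1  0. ] q7 [-0.93  0.77  0.23  1.66 -0.24  0.74 -2.31]
turn [ 0.   0.2 -0.4] shift [84.6 -2.1 -2.1] y-axis [-0.156 -0.988  0.   ] z-axis [-0.988  0.156  0.   ]
```

Call:
jog_arm(series=[[[0,0.2,-0.4],[10,-2,-2],-1],[[0,0,0],[35,0,0],-1],[[0,0,0],[30,0,0],-1],[[0,0,0],[9,0,0],-1],[[0,0,0],[0,0,0],-1],[[0,0,0],[0,0,0],-1]])

```text
clock: 35.52
eef_pos: [471.7, 436.1, 50.7]
tool_rot: [-2.144, 1.561, 0.842]
force: [0.1, -0.3, 0.2]
width: 85.6
```

Call:
jog_arm(series=[[[0,0,0],[0,0,0],1],[[0,0,0],[0,0,0],1],[[0,0,0],[0,0,0],1],[[0,0,0],[0,0,0],1],[[0,0,0],[0,0,0],1],[[0,0,0],[0,0,0],1],[[0,0,0],[0,0,0],1],[[0,0,0],[0,0,0],1]])

```text
clock: 36.52
eef_pos: [470.6, 435.1, 49.4]
tool_rot: [-2.098, 1.564, 0.888]
force: [-1.8, -1.6, 5.5]
width: 23.1
```

Run:
```python
from h import *
go([469.4,433.1,45],81)
```

```text
clock 36.52 pos [470.6 435.1  49.4] jaw -98.9 w 23.1 F [-1.8 -1.6  5.5] q7 [-0.9   0.89  0.19  1.69 -0.27  0.58 -2.28]
turn [ 0.1 -0.2  0.3] shift [4.4 2.2 0.9] y-axis [-0.156 -0.988  0.   ] z-axis [-0.988  0.156  0.   ]
```

Call:
jog_arm(series=[[[0,0,0],[-10,0,0],1],[[0,0,0],[-20,0,0],1],[[0,0,0],[-40,0,0],1],[[0,0,0],[-50,0,0],1],[[0,0,0],[-40,0,0],1],[[0,0,0],[0,0,0],1],[[0,0,0],[0,0,0],1]])

```text
clock: 37.4
eef_pos: [469.0, 434.0, 208.5]
tool_rot: [-1.992, 1.565, 0.994]
force: [-0.7, 0.1, -4.2]
width: 23.3
```

```bash
cat > tilt.py <<'E'
from h import *
import sys
d=get_image("wrist"); P=pts(d); hsv=cv2.cvtColor(d["img"],cv2.COLOR_RGB2HSV).astype(int); s=read_state()
o=s["eef_pos"]; M=Ro.from_euler("xyz",s["tool_rot"]).as_matrix(); Q=(P-o)@M
g=(hsv[...,0]>55)&(hsv[...,0]<95)&(hsv[...,1]>80)&(np.linalg.norm(P-o,axis=2)<120)
q=Q[g]; q=q[q[:,0]<np.percentile(q[:,0],60)+6]
A=np.c_[q[:,1:],np.ones(len(q))]; w=np.linalg.lstsq(A,q[:,0],rcond=None)[0]
r=abs(A@w-q[:,0])<3; w=np.linalg.lstsq(A[r],q[r,0],rcond=None)[0]; q=q[r]
print("top plane n",len(q),"slopes y,z deg",np.degrees(np.arctan(w[:2])).round(1),"circle(y,z)",cv2.minEnclosingCircle(q[:,1:].astype(np.float32)),"x med",np.median(q[:,0]))
go(eval(sys.argv[1]),float(sys.argv[2]))
E
python3 tilt.py "[425,-140,215]" 91.4; python3 -c "
from h import *
save('wrist','w9')"
```

```text
top plane n 6635 slopes y,z deg [-0.5 -7. ] circle(y,z) ((-0.5193409323692322, -20.121965408325195), 50.75151062011719) x med -25.378898665480193
clock 37.45 pos [468.7 433.8 207.6] jaw -98.9 w 23.2 F [-0.5  0.3 -4.5] q7 [-0.94  0.68  0.26  1.61 -0.21  0.88 -2.33]
turn [-10.3  -0.1   0.2] shift [ -7.4 572.5  57.7] y-axis [ 0.024 -1.     0.   ] z-axis [-1.    -0.024 -0.   ]
```

View pics/w9.png

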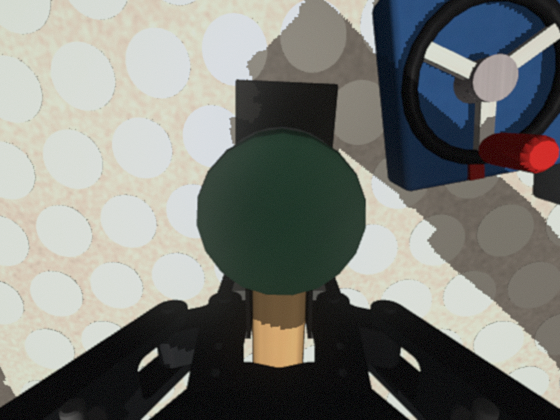

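The head is held in front of the jaws at (281,212). The green mask also caught other pixels, so I restrict it to the head.

```bash
sed -i 's/^q=Q\[g\];.*/g[300:]=0; g[:120]=0; g[:,:190]=0; g[:,375:]=0; g\&=(hsv[...,2]>40)\&(Q[...,0]<0); q=Q[g]/' tilt.py; python3 tilt.py "[425,-140,215]" 91.4
```

```text
top plane n 14174 slopes y,z deg [-0.  -0.4] circle(y,z) ((0.3354214131832123, -42.6813850402832), 27.44643211364746) x med -24.61366423938943
clock 37.55 pos [468.9 433.7 207.2] jaw -98.9 w 22.9 F [-1.  -0.4 -4.1] q7 [-0.94  0.68  0.26  1.61 -0.21  0.88 -2.33]
turn [-10.3  -0.1   0.2] shift [ -7.8 572.5  57.9] y-axis [ 0.024 -1.     0.   ] z-axis [-1.    -0.024 -0.   ]
```

The mallet is level in the grip: head axis 42.7 mm ahead of the TCP, face 45.4 mm below it. I carry it over the plunger.

Call:
jog_arm(series=[[[-5,0,0],[-8,0,0],1],[[-5.3,0,0],[0,0,0],1],[[0,0,0],[0,30,0],1],[[0,0,0],[0,50,10],1],[[0,0,0],[0,55,10],1],[[0,0,0],[0,55,10],1],[[0,0,0],[0,55,10],1],[[0,0,0],[0,55,7],1]])

```text
clock: 38.55
eef_pos: [429.2, 131.4, 214.4]
tool_rot: [-2.183, 1.565, 0.983]
force: [3.0, -0.0, -3.1]
width: 22.8
```

Call:
jog_arm(series=[[[0,0,0],[0,55,0],1],[[0,0,0],[0,55,0],1],[[0,0,0],[0,55,0],1],[[0,0,0],[0,50,0],1],[[0,0,0],[0,40,0],1],[[0,0,0],[0,22,0],1],[[0,0,0],[0,0,0],1],[[0,0,0],[0,0,0],1]])

```text
clock: 39.55
eef_pos: [436.4, -142.6, 213.0]
tool_rot: [-2.006, 1.564, 1.16]
force: [-0.2, 0.4, -3.2]
width: 22.9
```

```bash
python3 tilt.py "[435.3,-144.3,170]" 91.4
python3 - <<'E'
from h import *
d=get_image("top"); hsv=cv2.cvtColor(d["img"],cv2.COLOR_RGB2HSV).astype(int); M=(hsv[...,0]>18)&(hsv[...,0]<35)&(hsv[...,1]>90); B=np.zeros_like(M); B[225:245,325:347]=1; M&=B; print("yellow",M.sum())
d=save("wrist","w10")
E
```

```text
top plane n 13506 slopes y,z deg [-0.1 -0.3] circle(y,z) ((0.19791339337825775, -42.777610778808594), 27.09386444091797) x med -24.524362714924752
clock 39.6 pos [ 436.5 -142.3  213.2] jaw -88.5 w 22.7 F [-0.7  0.8 -3.5] q7 [ 0.12  0.43  0.19  2.08 -0.15  0.64 -1.13]
turn [ 0.1 -0.2  0.4] shift [43.2  2.   1.3] y-axis [ 0.024 -1.     0.   ] z-axis [-1.    -0.024 -0.   ]
yellow 25
```

Call:
jog_arm(series=[[[0,0,0],[10,2,1],1],[[0,0,0],[25,0,0],1],[[0,0,0],[18,0,0],1],[[0,0,0],[8,0,0],1],[[0,0,0],[5,0,0],1],[[0,0,0],[5,0,0],1],[[0,0,0],[0,0,0],1]])

```text
clock: 40.58
eef_pos: [436.2, -145.1, 142.9]
tool_rot: [-2.301, 1.563, 0.864]
force: [0.2, -0.7, -4.0]
width: 23.1
```

```bash
python3 tilt.py "[435.3,-144.3,130]" 91.4
```

```text
top plane n 17250 slopes y,z deg [-0.1 -0.4] circle(y,z) ((-0.042105771601200104, -42.4260368347168), 27.270475387573242) x med -24.601622171094057
clock 40.62 pos [ 436.6 -145.3  142.9] jaw -88.6 w 23.4 F [-0.3  0.8 -3.2] q7 [ 0.16  0.56  0.14  2.15 -0.19  0.45 -1.09]
turn [-0.  -0.3  0.3] shift [12.9 -1.   1.3] y-axis [ 0.024 -1.     0.   ] z-axis [-1.    -0.024 -0.   ]
```

Run:
```python
from h import *
save("scene","s1",(190,130,320,240),6)
```

```text
(no output)
```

View pics/s1.png

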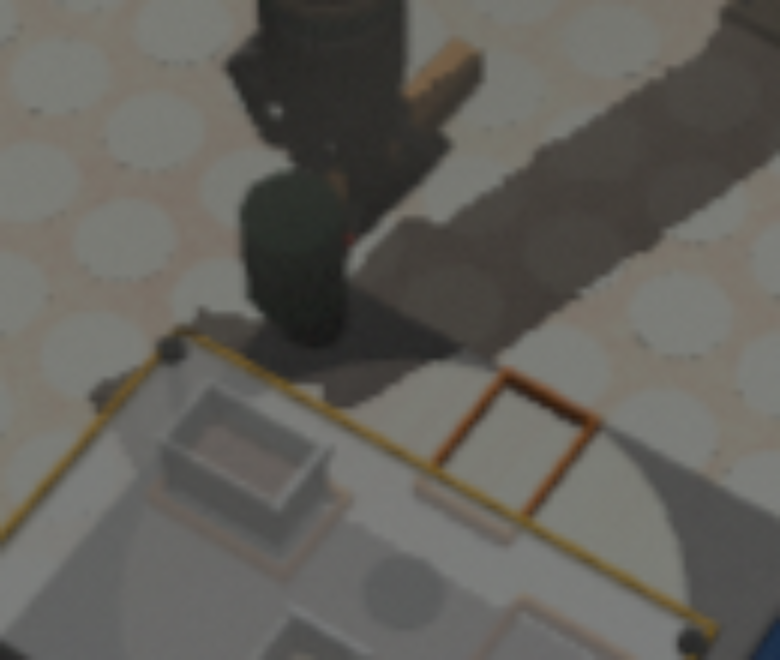

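The head at (295,255) covers the plunger, so I press on.

Call:
jog_arm(series=[[[0,0,0],[4,0,0],1],[[0,0,0],[4,0,0],1]])

```text
clock: 40.92
eef_pos: [436.8, -145.4, 135.4]
tool_rot: [-2.459, 1.563, 0.706]
force: [-2.8, 0.8, 8.3]
width: 22.9
```

Call:
jog_arm(series=[[[0,0,0],[4,0,0],1]])

```text
clock: 41.05
eef_pos: [436.7, -145.4, 131.4]
tool_rot: [-2.454, 1.563, 0.712]
force: [-1.2, 0.9, 8.0]
width: 23.0
```

Call:
jog_arm(series=[[[0,0,0],[3,0,0],1],[[0,0,0],[0,0,0],1]])

```text
clock: 41.3
eef_pos: [436.8, -145.7, 129.0]
tool_rot: [-2.512, 1.562, 0.653]
force: [-4.1, 1.0, 13.9]
width: 23.1
```

```bash
python3 tilt.py "[435.3,-144.3,130]" 91.4
```

```text
top plane n 17767 slopes y,z deg [ 0. -0.] circle(y,z) ((-0.6283079981803894, -42.72728729248047), 27.143301010131836) x med -24.98824392734456
clock 41.35 pos [ 436.8 -145.7  129. ] jaw -88.7 w 23.0 F [-4.   1.2 14.2] q7 [ 0.17  0.58  0.13  2.16 -0.2   0.41 -1.08]
turn [-0.1 -0.4  0.3] shift [-1.  -1.4  1.4] y-axis [ 0.024 -1.     0.   ] z-axis [-1.    -0.024 -0.   ]
```

Call:
jog_arm(series=[[[0,0,0],[1.5,0,0],1],[[0,0,0],[0,0,0],1],[[0,0,0],[-20,0,0],1],[[0,0,0],[-40,0,0],1],[[0,0,0],[-30,-10,0],1],[[0,0,0],[0,-40,0],1],[[0,0,0],[0,-55,0],1],[[0,0,0],[0,-55,0],1]])

```text
clock: 42.35
eef_pos: [432.2, 15.8, 217.2]
tool_rot: [-2.391, 1.563, 0.774]
force: [0.5, 0.9, -3.8]
width: 23.2
```

Call:
jog_arm(series=[[[0,0,0],[0,-55,0],1],[[0,0,0],[0,-55,0],1],[[0,0,0],[0,-55,0],1],[[0,0,0],[0,-55,-10],1],[[0,0,0],[0,-55,-15],1],[[5,0,0],[0,-50,-15],1],[[5,0,0],[0,-40,-8],1],[[0,0,0],[0,0,0],1]])

```text
clock: 43.35
eef_pos: [474.0, 384.3, 218.4]
tool_rot: [-1.976, 1.561, 1.021]
force: [0.3, 0.3, -3.9]
width: 23.2
```

```bash
python3 tilt.py "[470.6,434,130]" 81.1
python3 - <<'E'
from h import *
d=save("top","t2"); hsv=cv2.cvtColor(d["img"],cv2.COLOR_RGB2HSV).astype(int); M=(hsv[...,0]>18)&(hsv[...,0]<35)&(hsv[...,1]>90); B=np.zeros_like(M); B[225:245,325:347]=1; M&=B; P=pts(d); print("yellow",M.sum(),np.percentile(P[M],[10,50,90],axis=0))
E
```

```text
top plane n 16400 slopes y,z deg [ 0.3 -0.3] circle(y,z) ((-3.354769468307495, -42.370391845703125), 27.3878116607666) x med -24.779173815274184
clock 43.4 pos [473.9 381.2 218.3] jaw -98.4 w 23.1 F [-0.9 -0.7 -3.3] q7 [-0.88  0.62  0.26  1.69 -0.2   0.85 -2.25]
turn [ 0.5 -0.2  0.3] shift [ 88.3 -51.7  11.4] y-axis [-0.155 -0.988  0.   ] z-axis [-0.988  0.155  0.   ]
yellow 148 [[ 455.14940842 -155.70151141   76.7904902 ]
 [ 467.33762524 -143.66308975   82.85182185]
 [ 477.51180601 -132.26074947   85.49468827]]
```

The plunger top now reads about 84 mm, fully down. I return the mallet.

Call:
jog_arm(series=[[[0.5,-0.2,0.3],[0,-30,6],1],[[0,0,0],[0,-22,5.4],1],[[0,0,0],[0,0,0],1],[[0,0,0],[40,0,0],1],[[0,0,0],[45,0,0],1],[[0,0,0],[35,0,0],1],[[0,0,0],[15,0,0],1],[[0,0,0],[0,0,0],1]])

```text
clock: 44.45
eef_pos: [471.6, 431.4, 84.1]
tool_rot: [0.969, 1.57, -2.333]
force: [0.3, -0.2, -2.9]
width: 23.3
```

```bash
python3 tilt.py "[470.6,434,49.4]" 81.1
```

```text
top plane n 16001 slopes y,z deg [ 0.  -0.5] circle(y,z) ((0.8082074522972107, -42.2412223815918), 27.407062530517578) x med -23.424104772016634
clock 44.5 pos [472.2 432.4  85.3] jaw -99.2 w 23.3 F [-0.6  0.3 -2.5] q7 [-0.91  0.84  0.21  1.68 -0.26  0.65 -2.29]
turn [-0.3 -0.1  0.1] shift [35.9 -1.4  1.8] y-axis [-0.155 -0.988  0.   ] z-axis [-0.988  0.155  0.   ]
```

Call:
jog_arm(series=[[[0,0,0],[15,-1,1],1],[[0,0,0],[10,0,0],1],[[0,0,0],[6,0,0],1],[[0,0,0],[3,0,0],1],[[0,0,0],[1,0,0],1],[[0,0,0],[0,0,0],1],[[0,0,0],[0,0,0],1]])

```text
clock: 45.38
eef_pos: [470.8, 434.2, 49.7]
tool_rot: [-1.958, 1.569, 1.024]
force: [0.4, -0.4, -3.7]
width: 23.2
```

Call:
jog_arm(series=[[[0,0,0],[1,0,0],1],[[0,0,0],[0,0,0],1],[[0,0,0],[0,0,0],-0.6],[[0,0,0],[0,0,0],-1],[[0,0,0],[0,0,0],-1],[[0,0,0],[0,0,0],-1],[[0,0,0],[0,0,0],-1],[[0,0,0],[-20,0,0],-1]])

```text
clock: 46.38
eef_pos: [469.5, 433.2, 67.7]
tool_rot: [0.686, 1.568, -2.615]
force: [-0.6, -0.4, -0.1]
width: 85.8
```

Call:
jog_arm(series=[[[0,0,0],[-40,0,0],-1],[[0,0,0],[-50,0,0],-1],[[0,0,0],[-40,0,0],-1],[[0,0,0],[0,50,40],-1],[[0,0,0],[0,55,10],-1],[[0,0,0],[0,55,0],-1],[[0,0,0],[0,0,0],-1],[[0,0,0],[0,0,0],-1]])

```text
clock: 47.38
eef_pos: [397.7, 285.7, 199.5]
tool_rot: [-2.014, 1.567, 0.968]
force: [1.0, 0.5, 0.3]
width: 85.8
```

```bash
python3 mal.py w11
python3 - <<'E'
from h import *
save("top","t3",(80,100,450,310),2.1)
E
```

```text
head 4424 [513.53644935 425.97145231  74.27131498] ((512.907958984375, 426.8153076171875), 27.379695892333984)
handle 3940 [426.14053613 441.34438502  52.04994922] ((419.3624267578125, 443.313232421875), (24.737171173095703, 137.79884338378906), 80.06686401367188)
clock 47.42 pos [397.7 286.3 199.2] jaw -99.1 w 85.2 F [-0.1  0.1  0.6] q7 [-0.86  0.5   0.26  2.02 -0.21  0.64 -2.2 ]
turn [ 0.9 -0.1  0.2] shift [ -13.8 -154.4  -76.7] y-axis [-0.174 -0.985  0.   ] z-axis [-0.985  0.174  0.   ]
```

View pics/t3.png

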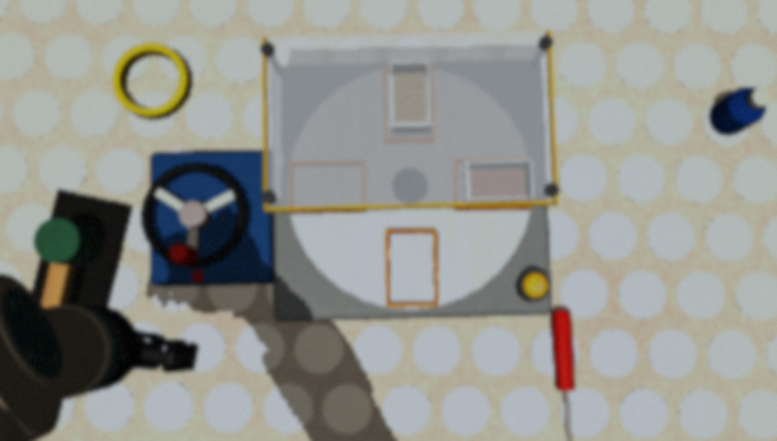

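The mallet head is back within 1 mm of where it stood and level. The tubs, wheel, plunger and bystanders are all as they should be, so I hand in.

```bash
python3 -c "
from h import *
print(finish_job())"
```

```text
the job is handed in; nothing more can be done
None
```

I handed the job in at about 47 s of the 210 s. `finish_job()` gives no verdict, so the result rests on my own last checks.

**What I did:** Two tubs were present, brass and copper; I saw no steel tub in the views. I placed each in its own nest and wound the handwheel two turns counter-clockwise after each one. Then I drove the plunger down with the mallet and stood the mallet back on its mat.

**Last checks:**
- **Tubs:** both look upright in their nests under the guard in the top view. I did not measure how well each is centred in its nest.
- **Wheel:** the empty nest is square at the loading station and the knob is about 0.05 rad from the mark.
- **Plunger:** its cap reads 83 to 85 mm high, which is fully down. The mallet pressed with about 12 N going down and 18 N when the plunger bottomed.
- **Mallet:** it is level, and its head is within about 1 mm of its starting place.
- **Bystanders:** the oil bottle, tape roll and screwdriver look unmoved in the top view.

**Disagreement:** the top and wrist cameras differed by about 3 mm on the wheel axis. I used the wrist value, and side forces while winding stayed below 10 N.

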